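Tighten the coffee grinder's foot bolt by feel

ROBOT

A 7-joint arm with a two-finger parallel gripper is mounted at the origin on the work surface. World frame = base frame: x ahead of the robot, y to its left, z up, the work surface at z = 0. Lengths are in m, angles in rad, forces in N, time in s.
With the tool pointing down it reaches from about 0.4 to 0.85 m from the base axis. Payload 10.4 kg.
Tool frame: the origin (TCP) lies at the very end of the fingers, on their centre line; the grasp point (between the pads) lies 19 mm behind it; z points along the fingers, y is the line along which they close (so a half turn about z gives the same grasp; the last joint's range is limited). The gripper opens to 85 mm and grips with 20 to 120 N. Pads are 22 mm wide; open, the fingers measure 114 mm over their backs; the gripper's body (76 mm by 85 mm) begins 54 mm behind the grasp point. The pads swing forward as they close: fully open they stand 13 mm farther back than shut.
Start: joints at [-1.23, 0.332, -0.065, 1.46, 0.022, 1.35, -0.088], TCP at [0.222, 0.584, 0.231] pointing down, gripper open.
Joint ranges: [-2.6, 2.6], [-0.5, 2.12], [-1.47, 1.34], [0.16, 2.42], [-1.27, 4.41], [0.06, 2.06], [-2.6, 2.6]. Speed limits (rad/s): [2.22, 2.22, 2.79, 2.79, 3.14, 3.14, 3.14].

INTERFACE

Orientations are given as a unit quaternion [x, y, z, w].
In Python, from workcell import * gives the robot as it stands.
- The arm moves only by the tool step_arm, never from a script. Its argument "commands" is one flat list of numbers, 7 for each row, row after row: the finger opening in mm, from 0 to 85.4, then the shift along the world's x, y, z as a fraction of full scale, then the turn, a rotation vector about the world's x, y, z as a fraction of full scale. A call has exactly 10 rows; each row is the pose to reach, as a shift and turn from the pose commanded when the call began, turning the shorter way round; what a row does not reach only later rows make up. Full scale, the value 1, is 0.6 m for a shift and pi rad for a turn. A row lasts 1/8 s, in which the tool goes at most 62.5 mm and 10.7 degrees, less where a joint would pass 70% of its speed; a pose out of reach is approached as far as the arm can. A call with a number of a shift or a turn outside -1 to 1 is refused whole. A call with a gripper value outside its range is refused whole. The fingers move at their own pace and stop on an object; "squeeze" is the grip in N (left out, the last holds). Time passes only in rows, so rows that repeat a pose let the fingers close, or fill a call up. It gives the time, the measured TCP pose, the force, the opening and the grip force at its end, in the units of the state.
- get_obs(): the state, without advancing time (a new reading comes with each control period).
- camera(name): name is "scene" or "side" or "wrist"; returns the picture (384x512x3 uint8, red, green, blue); there is no depth.
- camera_params(name): a dict with "mtx" (3x3 intrinsics, pixels), "extrinsics" (4x4, takes a point from world to camera coordinates); the wrist camera has in their place "tool_from_camera" (4x4, takes a point from camera to tool coordinates, whose origin is the TCP and whose axes are the flange's). Camera axes: x right, y down, z forward; pixel columns grow to the right and rows downward; lengths in m; the calibration is good to about 2 mm. A picture is of the moment at which its call begins: read the wrist's pose just before it. camera_params takes no time and is no camera call.
- hand_in(): hands the job in; it is judged then, once.
The state is a dict: "clock": time; "joint_pos": joint angles; "joint_velocities": joint speeds; "tau": joint torques, N m; "position": TCP position; "ee_rot": TCP orientation; "ft_force": force on the tool from outside, world axes, zero at the start; "torque": the same for the moment, N m; "grip_width": opening from 0.0 (shut) to 1.0 (fully open); "grasp_force": force on a finger pad.
Only numpy, scipy, OpenCV 4.12 (cv2) and the standard library are available. Lean on these libraries where they do the work, as an engineer would, in place of code of your own. Each camera call takes 0.05 s, during which the arm holds its last target. There are 200 camera calls.

TASK

The coffee grinder's foot has worked loose: take the red-handled hex key from its wooden stand, feel gently for the hex socket down inside the brass collar (the bolt sits on a soft rubber cushion, so never press down on it harder than about 15 N) and seat the key fully. Then tighten the bolt clockwise, as seen from above, until it comes up against its stop, working in quarter turns and letting go for each fresh grip with the key left standing in the socket. Leave the key standing upright in the bolt when you are done, and do not disturb the other things on the table.

Things in the scene. Friction and masses are not known exactly. Their poses are not given: they have to be found in the camera images.
- slot (a point): Centre of the slot in the grinder's steel foot plate (100 x 360 mm, fixed), on its top face, 8 mm above the table; x, y axes along the plate, z up. The bolt, with the collar round it, stands on the plate near here: up to 8 mm off along the plate's x and up to 8 mm along its y, an amount nobody has measured. Bolt face 24 mm, socket floor 10 mm above this point.
- mouth (a point): Point of the plate 38 mm straight above the slot's centre, level with the collar's rim (it does not follow the collar's offset). Collar: upright brass tube, 50 mm inside and 60 mm outside diameter, fixed, exactly concentric with the bolt inside it. The bolt head is a ring with a hex socket 19 mm across flats, 14 mm deep; its face lies 14 mm below the rim.
- grinder: The fixed coffee grinder and its foot plate; origin under the slot's centre, at table height. The grinder stands on the plate with its middle 200 mm along +y; 130 mm wide along y, 140 mm along x, 295 mm high.
- bolt (a joint): Turn of the bolt, rad; grows clockwise seen from above; stop (tight) at 3.3; starts between 0 and 0.5. At 0 two opposite flats of the socket face along the plate's x axis (flat normals at 0, 60, 120 ... degrees from it). Turns against about 0.06 N m of friction and stays where it is left.
- cushion (a joint): How far the bolt is pressed down on its rubber cushion, m; 4 N per mm; about 0.0003 unloaded; above 0.006 the cushion is spoilt; bottoms out at 0.007.
- key_grip (a point): Centre of the key's red handle, a block 26 x 26 mm, 50 mm high (x, y axes square to its sides, z up). The steel hex shank, 18 mm across flats, runs 75 mm down from the handle; the tip is 100 mm below this point, its last 3 mm tapering to 15 mm diameter. Two opposite shank flats face along this x axis. About 0.2 kg; starts upright in the stand, tip 10 mm above the table.
- key_tip (a point): Middle of the end face of the key's shank, same axes as the handle.
- stand: Wooden block 75 x 75 mm, 60 mm high, fixed; origin under its centre. Round hole 25 mm wide and 50 mm deep in the middle of its top, in which the key starts.
- carafe: Glass carafe with a wooden handle, 120 mm wide, 190 mm high, loose; origin under its centre. Bystander.
- mug: Blue mug, 82 mm wide, 92 mm high, loose; origin under its centre. Bystander.
- beans: Glass jar with wooden lid, 90 mm wide, 150 mm high, loose; origin under its centre. Bystander.
- bowl: White bowl, 110 mm wide, 50 mm high, loose; origin under its centre. Bystander.
- scoop: Wooden scoop, 160 mm long, lying flat, loose. Bystander.
- tin: Green tin, 80 mm wide, 120 mm high, loose; origin under its centre. Bystander.
Mind the look-alikes: they are no part of the job. There is more than one size of the part that bears key_grip; the job needs the smallest.

How it is judged:
By the outcome, as a careful person would: the job done as asked, in the order asked, and still so for the second after the job is handed in, with the robot touching nothing.
It also fails if it takes over 72 s, if anything falls off the work surface, if the arm or the gripper's body presses on something with over 40 N, if the wrist force passes 120 N, or if a joint passes its speed limit or range.

## Working session

There is one attempt and no reset: what is moved stays moved. The work goes in short steps, Python scripts to look and compute and a tool call to move; the robot and the scene stay as the last step left them, time stands still between calls to the robot, and variables do not carry over. Pictures are saved under pics/ and viewed, at most 10 in all, crops included, and the job is handed in when it is done.

Besides the shell and the picture viewer there is one more tool, called after "Call:" by a JSON object that holds its "method" and its "body", one argument or row to a line. step_arm: Moves the arm, as the interface text tells. Its arguments: {"type":"object","properties":{"commands":{"type":"array","items":{"type":"number"}},"squeeze":{"type":"number"}},"required":["commands"]}

```bash
mkdir -p pics; ls; python3 - <<'E'
from workcell import *
import cv2,numpy as np
o=get_obs(); print(o)
a=camera("scene"); b=camera("side")
cv2.imwrite("pics/scene0.png",a[:,:,::-1]); cv2.imwrite("pics/side0.png",b[:,:,::-1])
for n in("scene","side","wrist"): print(n,camera_params(n))
E
```

```text
pics
{'clock': 0.0, 'joint_pos': array([-1.22960206,  0.33287404, -0.06471174,  1.46095014,  0.02160562,
        1.34989322, -0.08848983]), 'joint_velocities': array([ 0.00122644, -0.00040845,  0.00167974, -0.00085693, -0.00020166,
        0.00066168,  0.00088323]), 'tau': array([ 5.38031909e-04, -6.25445580e+01,  4.94750915e-02, -3.91595435e+01,
        1.62256847e-02,  9.99780226e-03,  7.74482669e-05]), 'position': array([0.22225514, 0.58374273, 0.23051039]), 'ee_rot': array([ 1.80874209e-01,  9.83505979e-01, -7.08033888e-04, -9.56014346e-05]), 'ft_force': array([0.37508581, 0.36250985, 0.47230495]), 'torque': array([ 0.00464712, -0.01719665,  0.01717301]), 'grasp_force': 0.0, 'grip_width': 1.0055673524695414}
scene {'mtx': array([[386.26984882,   0.        , 255.59928629],
       [  0.        , 386.26984882, 189.73262077],
       [  0.        ,   0.        ,   1.        ]]), 'extrinsics': array([[ 0.17551737,  0.98422209,  0.02237264, -0.14362441],
       [ 0.52651948, -0.07464411, -0.84687986, -0.21230641],
       [-0.83184788,  0.16042175, -0.53131344,  1.6561891 ],
       [ 0. 
[... 309 characters left out ...]
2593, -0.61374853, -0.74145076,  0.22781723],
       [ 0.27048437,  0.69068231, -0.67066844,  0.92380157],
       [ 0.        ,  0.        ,  0.        ,  1.        ]])}
wrist {'mtx': array([[320.38715452,   0.        , 255.16436538],
       [  0.        , 320.38715452, 188.34813579],
       [  0.        ,   0.        ,   1.        ]]), 'tool_from_camera': array([[-8.42235481e-04, -9.57800463e-01, -2.87432712e-01,
         7.27192150e-02],
       [ 9.99999361e-01, -1.02327585e-03,  4.79622316e-04,
        -8.82438460e-04],
       [-7.53505430e-04, -2.87432124e-01,  9.57800713e-01,
        -1.42543934e-01],
       [ 0.00000000e+00,  0.00000000e+00,  0.00000000e+00,
         1.00000000e+00]])}
```

View pics/scene0.png

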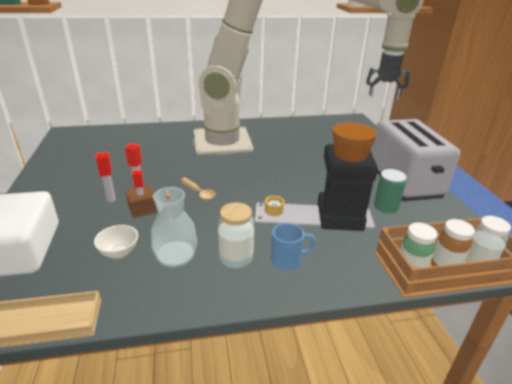

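View pics/side0.png

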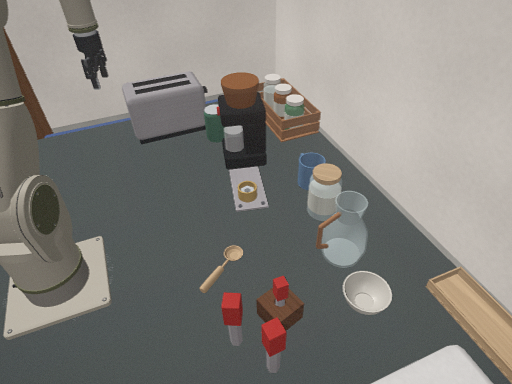

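The scene view shows the key in its wooden stand (handle about (138,180)), two larger red-handled decoys at (104,165) and (134,155), and the brass collar at (274,205) on the plate. In the side view the stand key is at (281,288), the decoys at (233,309) and (274,337), and the collar at (247,191).

```bash
cat > h.py <<'E'
from workcell import *
import cv2,numpy as np
from scipy.spatial.transform import Rotation as R
def cam(n,o=None):
    p=camera_params(n)
    if n=="wrist":
        T=np.eye(4);T[:3,:3]=R.from_quat(o["ee_rot"]).as_matrix();T[:3,3]=o["position"]
        return p["mtx"],T@p["tool_from_camera"]
    return p["mtx"],np.linalg.inv(p["extrinsics"])
def ray(c,uv):
    K,T=c; d=T[:3,:3]@np.linalg.solve(K,[uv[0],uv[1],1.]); return T[:3,3],d/np.linalg.norm(d)
def plane(c,uv,z):
    o,d=ray(c,uv); return o+d*(z-o[2])/d[2]
def tri(r1,r2):
    A=[];b=[]
    for o,d in(r1,r2):
        P=np.eye(3)-np.outer(d,d);A.append(P);b.append(P@o)
    x=np.linalg.lstsq(np.vstack(A),np.hstack(b),rcond=None)[0]
    return x,[np.linalg.norm((np.eye(3)-np.outer(d,d))@(x-o)) for o,d in(r1,r2)]
def proj(c,p):
    K,T=c; q=K@(np.linalg.inv(T)@np.r_[p,1])[:3]; return q[:2]/q[2]
def comps(m,amin=30):
    n,l,s,c=cv2.connectedComponentsWithStats(m.astype(np.uint8))
    return [(c[i].round(1),s[i].tolist(),l==i) for i in range(1,n) if s[i,4]>=amin]
def hsv(im): return cv2.cvtColor(im,cv2.COLOR_RGB2HSV).astype(int)
def red(im):
    h=hsv(im); return ((h[...,0]<6)|(h[...,0]>174))&(h[...,1]>190)&(h[...,2]>90)
def brass(im):
    h=hsv(im); return (h[...,0]>14)&(h[...,0]<30)&(h[...,1]>110)&(h[...,2]>90)
E
python3 - <<'E'
from h import *
S={}
for n in("scene","side"):
    im=cv2.imread(f"pics/{n}0.png")[:,:,::-1].copy(); c=cam(n)
    for nm,f in(("red",red),("brass",brass)):
        for q in comps(f(im),25): print(n,nm,q[0],q[1]); S.setdefault((n,nm),[]).append(q[0])
c1,c2=cam("scene"),cam("side")
for a in S["scene","red"]:
  for b in S["side","red"]: 
    x,r=tri(ray(c1,a),ray(c2,b))
    if r[0]<.015: print(a,b,x.round(3),np.round(r,4))
for c,uv in((c1,(274,203)),(c2,(247,188))): print("collar rim",plane(c,uv,.046).round(3))
for c,L in((c1,[(258,205),(372,225),(255,221),(371,207)]),(c2,[(229,172),(256,167),(236,208),(267,204)])): 
  for uv in L: print(uv,plane(c,uv,.008).round(3))
E
```

```text
scene red [133.3 154.7] [126, 145, 15, 20, 230]
scene red [103.4 163.7] [97, 153, 14, 22, 227]
scene red [137.5 178.3] [133, 171, 10, 16, 113]
scene brass [16.8  5.3] [0, 2, 32, 7, 78]
scene brass [46.3  5.1] [38, 3, 17, 5, 36]
scene brass [437.9  12.9] [433, 11, 12, 7, 27]
scene brass [465.   30.7] [459, 26, 14, 11, 31]
scene brass [450.4  78.4] [446, 71, 10, 14, 26]
scene brass [426.2  77.8] [422, 73, 9, 9, 27]
scene brass [475.5  81. ] [471, 76, 9, 12, 31]
scene brass [487.5  89.1] [481, 85, 16, 8, 31]
scene brass [354.3 131.6] [334, 123, 41, 18, 455]
scene brass [273.9 205.5] [265, 196, 19, 19, 220]
scene brass [393.5 244.5] [383, 239, 17, 14, 41]
scene brass [417.6 274. ] [388, 254, 75, 31, 293]
scene brass [413.6 267.9] [410, 266, 10, 6, 28]
scene brass [484.2 273. ] [463, 269, 46, 10, 104]
scene brass [500.9 281.8] [491, 277, 21, 9, 47]
scene brass [481.6 284.4] [474, 283, 16, 4, 29]
scene brass [451.  288.5] [446, 287, 13, 4, 28]
scene brass [424.1 291.9] [403, 288, 42, 8, 106]
scene brass [269.5 356.3] [0, 307, 462, 77, 22036]
scene brass [476.4 331.8] [471, 327, 11, 10, 36]
scene brass [461.8 366. ] [458, 359, 9, 14, 26]
scene brass [475.5 379.6] [470, 373, 13, 11, 77]
side brass [246.7 191.7] [238, 181, 18, 21, 231]Traceback (most recent call last):
  File "<stdin>", line 9, in <module>
KeyError: ('side', 'red')
```

```bash
sed -i 's/\[...,1\]>190/[...,1]>150/; s/(h\[...,0\]<6)|(h\[...,0\]>174)/(h[...,0]<8)|(h[...,0]>170)/' h.py
python3 - <<'E'
from h import *
S={}
for n in("scene","side"):
    im=cv2.imread(f"pics/{n}0.png")[:,:,::-1].copy()
    if n=="side": print(hsv(im)[[288,309],[281,233]])
    S[n]=[q for q in comps(red(im),60)]
    for q in S[n]: print(n,q[0],q[1])
c1,c2=cam("scene"),cam("side")
for a in S["scene"]:
  for b in S["side"]: 
    x,r=tri(ray(c1,a[0]),ray(c2,b[0]))
    if r[0]<.012: print(a[0],b[0],x.round(3),np.round(r,4))
for c,uv in((c1,(274,203)),(c2,(247,188))): print("collar rim",plane(c,uv,.046).round(3))
for c,L in((c1,[(258,205),(372,225),(255,221),(371,207)]),(c2,[(229,172),(256,167),(236,208),(267,204)])): 
  for uv in L: print(uv,plane(c,uv,.008).round(3))
E
```

```text
scene [133.2 154.6] [126, 144, 16, 22, 291]
scene [103.4 163.7] [96, 152, 16, 24, 284]
scene [137.4 178.5] [132, 171, 11, 17, 150]
[[  1 168 120]
 [  0 182 119]]
side [280.1 287.9] [273, 276, 16, 25, 313]
side [231.7 308.5] [222, 293, 20, 33, 593]
side [273.4 336. ] [262, 317, 24, 39, 708]
[133.2 154.6] [231.7 308.5] [ 0.36  -0.318  0.134] [0.0012 0.0012]
[103.4 163.7] [273.4 336. ] [ 0.411 -0.401  0.135] [0.0012 0.0012]
[137.4 178.5] [280.1 287.9] [ 0.473 -0.299  0.111] [0.0014 0.0014]
collar rim [0.568 0.1   0.046]
collar rim [0.55  0.1   0.046]
(258, 205) [0.517 0.061 0.008]
(372, 225) [0.67  0.38  0.008]
(255, 221) [0.6   0.037 0.008]
(371, 207) [0.58  0.418 0.008]
(229, 172) [0.538 0.242 0.008]
(256, 167) [0.632 0.23  0.008]
(236, 208) [0.5   0.069 0.008]
(267, 204) [0.593 0.047 0.008]
```

The key in the stand is at (0.473,-0.299), with its grip height of 0.111 against an expected 0.110. The collar is near (0.56,0.10). I'll move up and over toward the stand.

Call:
{"method": "step_arm", "body": {
  "commands": [85,0.03,-0.03,0.09,0,0,0,85,0.333,-0.883,0.15,0,0,-0.28,85,0.333,-0.883,0.15,0,0,-0.28,85,0.333,-0.883,0.15,0,0,-0.28,85,0.333,-0.883,0.15,0,0,-0.28,85,0.333,-0.883,0.15,0,0,-0.28,85,0.333,-0.883,0.15,0,0,-0.28,85,0.333,-0.883,0.15,0,0,-0.28,85,0.333,-0.883,0.15,0,0,-0.28,85,0.333,-0.883,0.15,0,0,-0.28]
}}

```text
clock: 1.35
position: [0.4225, 0.0515, 0.3215]
ee_rot: [0.583, 0.812, 0.0, -0.0]
ft_force: [-0.6, 1.2, -0.6]
grip_width: 0.991
grasp_force: 0.0
```

Call:
{"method": "step_arm", "body": {
  "commands": [85,0.084,-0.584,-0.085,0,0,-0.284,85,0.084,-0.584,-0.085,0,0,-0.284,85,0.084,-0.584,-0.085,0,0,-0.284,85,0.084,-0.584,-0.085,0,0,-0.284,85,0.084,-0.584,-0.085,0,0,-0.284,85,0.084,-0.584,-0.085,0,0,-0.284,85,0.084,-0.584,-0.085,0,0,-0.284,85,0.084,-0.584,-0.085,0,0,-0.284,85,0.084,-0.584,-0.085,0,0,-0.284,85,0.084,-0.584,-0.085,0,0,-0.284]
}}

```text
clock: 2.6
position: [0.473, -0.295, 0.2707]
ee_rot: [0.876, 0.483, 0.001, -0.0]
ft_force: [0.8, 0.6, 0.4]
grip_width: 0.996
grasp_force: 0.0
```

```bash
python3 - <<'E'
from h import *
o=get_obs(); im=camera("wrist"); c=cam("wrist",o)
cv2.imwrite("pics/w1.png",im[:,:,::-1])
print(o["position"],o["ee_rot"],o["joint_pos"].round(2))
for q in comps(red(im),100):
    print(q[0],q[1],plane(c,q[0],.135).round(4))
    ct=max(cv2.findContours(q[2].astype(np.uint8),0,2)[0],key=cv2.contourArea)
    print(cv2.approxPolyDP(ct,4,True)[:,0].tolist())
E
```

```text
[ 0.47295597 -0.29504702  0.27068032] [ 8.75728956e-01  4.82802546e-01  7.02134576e-04 -7.07947235e-05] [-0.33  0.22  0.94  1.62 -0.18  1.39  0.07]
[257.2 176.2] [239, 153, 38, 46, 1092] [ 0.4754 -0.2958  0.135 ]
[[261, 153], [241, 165], [239, 177], [252, 198], [276, 185]]
[174.6 255.7] [151, 227, 44, 64, 1894] [ 0.3655 -0.3203  0.135 ]
[[189, 227], [160, 229], [151, 242], [160, 245], [160, 290], [182, 287], [194, 254]]
[258.7 298.4] [235, 260, 49, 76, 2679] [ 0.4087 -0.4045  0.135 ]
[[263, 260], [238, 276], [235, 313], [254, 335], [283, 319], [278, 279]]
```

View pics/w1.png

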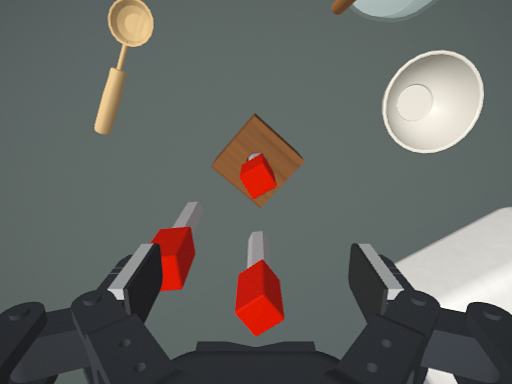

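The wrist view shows the stand key at (257,176), the decoys at (175,256) and (259,298), and a scoop and bowl well clear. Next I'll get the handle yaw from its lit top face.

```bash
python3 - <<'E'
from h import *
o=get_obs(); im=cv2.imread("pics/w1.png")[:,:,::-1].copy(); c=cam("wrist",o)
h=hsv(im); q=[q for q in comps(red(im),100)][0]
v=h[...,2][q[2]]; print(np.percentile(v,[5,25,50,75,95]))
t=cv2.threshold(v.astype(np.uint8).reshape(-1,1),0,255,cv2.THRESH_OTSU)[0]; print(t)
m=q[2]&(h[...,2]>t)
k=max(comps(m,50),key=lambda a:a[1][4]); print(k[0],k[1])
ct=max(cv2.findContours(k[2].astype(np.uint8),0,2)[0],key=cv2.contourArea)[:,0]
P=np.array([plane(c,p,.135)[:2] for p in ct.astype(float)])
r=cv2.minAreaRect((P*1000).astype(np.float32)); print(r)
st=(h[...,0]>5)&(h[...,0]<20)&(h[...,1]>90)
for a in comps(st,1500):
    ct=cv2.convexHull(max(cv2.findContours(a[2].astype(np.uint8),0,2)[0],key=cv2.contourArea))[:,0]
    print("stand",a[0],cv2.minAreaRect(np.array([plane(c,p,.06)[:2]*1000 for p in ct.astype(float)],np.float32)))
T=R.from_quat(o["ee_rot"]).as_matrix(); print("tool y dir deg",np.degrees(np.arctan2(T[1,1],T[0,1])))
E
```

```text
[131. 192. 224. 225. 227.]
180.0
[255.9 177.1] [239, 154, 37, 45, 947]
((474.08331298828125, -295.8266296386719), (32.80865478515625, 27.047929763793945), 88.22797393798828)
stand [122.4  53.3] ((402.83526611328125, -137.75091552734375), (140.89016723632812, 44.21205520629883), 33.458717346191406)
stand [257.2 156.2] ((473.840087890625, -298.91162109375), (77.13197326660156, 76.90899658203125), 16.19740104675293)
tool y dir deg -32.27896535870155
```

```bash
python3 - <<'E'
from h import *
o=get_obs(); im=cv2.imread("pics/w1.png")[:,:,::-1].copy(); c=cam("wrist",o)
h=hsv(im); q=[q for q in comps(red(im),100)][0]
print(np.unique(h[...,2][q[2]]//5*5,return_counts=True))
for lo,hi in((222,256),(170,215),(215,222)):
  m=q[2]&(h[...,2]>=lo)&(h[...,2]<hi)
  k=max(comps(m,20),key=lambda a:a[1][4]); print(lo,k[0],k[1])
  ct=max(cv2.findContours(k[2].astype(np.uint8),0,2)[0],key=cv2.contourArea)[:,0]
  print(cv2.minAreaRect(np.array([plane(c,p,.135)[:2]*1000 for p in ct.astype(float)],np.float32)))
x,y,w,hh=q[1][:4]
cv2.imwrite("pics/w1c.png",cv2.resize(im[y-20:y+hh+15,x-20:x+w+20,::-1],None,fx=7,fy=7,interpolation=cv2.INTER_NEAREST))
E
```

```text
(array([120, 125, 130, 135, 140, 145, 150, 155, 160, 165, 170, 175, 180,
       185, 190, 195, 200, 205, 210, 215, 220, 225, 230, 235]), array([  1,  20,  58,   6,   6,   2,   7,   5,   4,   8,  14,  12,  19,
        12, 173,  26,  12,   9,  12,  15, 204, 435,  20,  12]))
222 [256.8 180.6] [240, 164, 35, 34, 662]
((472.75872802734375, -299.4664611816406), (23.87525749206543, 23.38527488708496), 87.99378967285156)
170 [253.1 165.5] [239, 154, 38, 33, 256]
((473.7747497558594, -294.73199462890625), (32.70293045043945, 26.75912094116211), 83.48396301269531)Traceback (most recent call last):
  File "<stdin>", line 7, in <module>
ValueError: max() iterable argument is empty
```

Top face: centre (0.473,-0.2995), about 24 mm square, sides at -2°. That agrees with the stand centre, so I turn the tool +30° and lower around the handle.

Call:
{"method": "step_arm", "body": {
  "commands": [85,0.001,-0.0045,-0.04,0,0,0.168,85,0.001,-0.0045,-0.08,0,0,0.168,85,0.001,-0.0045,-0.1,0,0,0.168,85,0.001,-0.0045,-0.15,0,0,0.168,85,0.001,-0.0045,-0.2,0,0,0.168,85,0.001,-0.0045,-0.25,0,0,0.168,85,0.001,-0.0045,-0.2925,0,0,0.168,85,0.001,-0.0045,-0.2925,0,0,0.168,40,0.001,-0.0045,-0.2925,0,0,0.168,20,0.001,-0.0045,-0.2925,0,0,0.168],
  "squeeze": 60
}}

```text
clock: 3.9
position: [0.4739, -0.299, 0.0961]
ee_rot: [0.72, 0.694, 0.001, 0.001]
ft_force: [0.2, 0.8, -0.0]
grip_width: 0.602
grasp_force: 0.0
```

Call:
{"method": "step_arm", "body": {
  "commands": [20,0,0,0,0,0,0,20,0,0,0,0,0,0,20,0,0,0,0,0,0,20,0,0,0,0,0,0,20,0,0,0.02,0,0,0,20,0,0,0.05,0,0,0,20,0,0,0.1,0,0,0,20,0,0,0.15,0,0,0,20,0,0,0.2,0,0,0,20,0,0,0.2,0,0,0]
}}

```text
clock: 5.15
position: [0.4742, -0.2997, 0.2179]
ee_rot: [0.72, 0.694, 0.001, 0.002]
ft_force: [-0.1, 0.4, -1.8]
grip_width: 0.299
grasp_force: 59.4
```

```bash
python3 - <<'E'
from h import *
o=get_obs(); im=camera("side"); wi=camera("wrist"); sc=camera("scene")
print(o["position"].round(4),o["ee_rot"].round(4),o["joint_pos"].round(2),o["ft_force"].round(2),o["grasp_force"],o["grip_width"])
for n,i in(("side",im),("scene",sc)):
  for q in comps(red(i),60): print(n,q[0],q[1])
cv2.imwrite("pics/a.png",np.hstack([cv2.resize(im[190:310,200:340],None,fx=2.8,fy=2.8),cv2.resize(wi[130:330,150:362],None,fx=1.68,fy=1.68)])[:,:,::-1])
E
```

```text
[ 0.4742 -0.2997  0.2179] [0.7202 0.6938 0.0012 0.0021] [-0.24  0.25  0.85  1.69 -0.19  1.28  0.61] [-0.13  0.43 -1.76] 59.41475808620453 0.29859989353719063
side [284.1 251.8] [278, 238, 14, 28, 300]
side [231.7 308.5] [221, 293, 21, 33, 593]
side [273.4 335.9] [262, 317, 24, 39, 710]
scene [103.4 163.7] [96, 152, 16, 24, 284]
```

View pics/a.png

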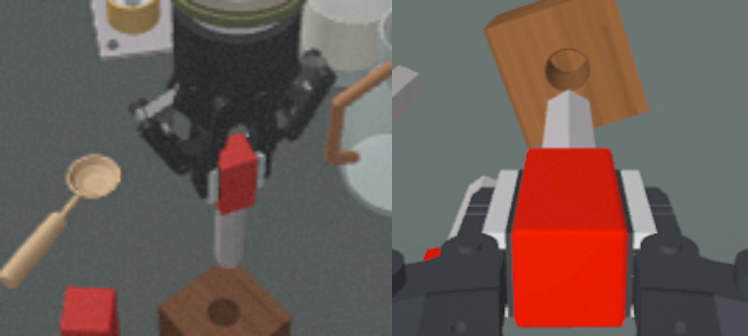

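The key is held square: opening 25.5 mm, weight 1.8 N. The right-hand wrist crop shows a shank corner facing the camera (edge at about (570,120)), so the shank flats face along tool y. Next I'll look at the collar from above.

Call:
{"method": "step_arm", "body": {
  "commands": [20,0.02,0.07,0.02,0,0,0.05,20,0.19,0.597,-0.03,0,0,0.206,20,0.19,0.597,-0.047,0,0,0.206,20,0.19,0.597,-0.047,0,0,0.206,20,0.19,0.597,-0.047,0,0,0.206,20,0.19,0.597,-0.047,0,0,0.206,20,0.19,0.597,-0.047,0,0,0.206,20,0.19,0.597,-0.047,0,0,0.206,20,0.19,0.597,-0.047,0,0,0.206,20,0.19,0.597,-0.047,0,0,0.206]
}}

```text
clock: 6.55
position: [0.5871, 0.0576, 0.1869]
ee_rot: [0.463, 0.886, -0.0, 0.0]
ft_force: [-0.4, -1.2, -1.9]
grip_width: 0.292
grasp_force: 59.4
```

```bash
python3 - <<'E'
from h import *
o=get_obs(); im=camera("wrist")
np.save("w2.npy",im); np.save("w2o.npy",np.r_[o["position"],o["ee_rot"]])
print(o["position"].round(4),o["ee_rot"].round(4),o["joint_pos"].round(2),o["ft_force"].round(2),o["grasp_force"])
cv2.imwrite("pics/b.png",np.hstack([im,cv2.resize(im[60:190,180:330],None,fx=1.92,fy=2.954)])[:,:800,::-1])
E
```

```text
[0.5871 0.0576 0.1869] [ 4.632e-01  8.863e-01 -0.000e+00  2.000e-04] [-0.63  0.31  0.55  1.65 -0.17  1.24  0.57] [-0.45 -1.16 -1.87] 59.40160810947418
```

View pics/b.png

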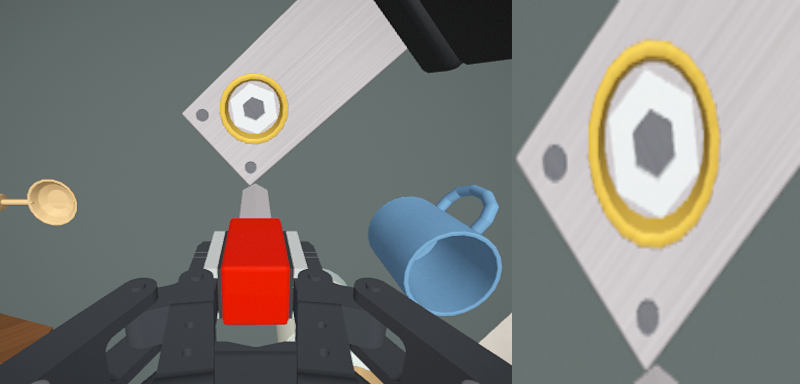

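The collar is at (254,108) with the grey hex socket concentric in it; the shank tip shows at (255,187). Now I'll measure centre and hex angle.

```bash
cat > m.py <<'E'
from h import *
im=np.load("w2.npy"); p=np.load("w2o.npy"); o=dict(position=p[:3],ee_rot=p[3:]); c=cam("wrist",o)
b=max(comps(brass(im)&(np.arange(384)[:,None]<200),50),key=lambda a:a[1][4]); print(b[0],b[1])
ct=cv2.convexHull(max(cv2.findContours(b[2].astype(np.uint8),0,2)[0],key=cv2.contourArea))[:,0].astype(float)
print("collar outer",cv2.fitEllipse(np.array([plane(c,u,.046)[:2]*1000 for u in ct],np.float32)))
h=hsv(im); x,y=b[0].astype(int); g=h[...,2]; print(g[y,x],h[y,x-14:x+15,2])
m=np.zeros_like(g,bool); m[y-18:y+19,x-18:x+19]=True
m&=g<175
k=min(comps(m,60),key=lambda a:np.hypot(*(a[0]-b[0]))); print(k[0],k[1])
ct=max(cv2.findContours(k[2].astype(np.uint8),0,1)[0],key=cv2.contourArea)[:,0].astype(float)
P=np.array([plane(c,u,.032)[:2]*1000 for u in ct]); 
cc=P.mean(0); M=cv2.moments(P.astype(np.float32)); cc=np.array([M["m10"]/M["m00"],M["m01"]/M["m00"]]); print("socket c",cc)
d=P-cc
a=np.radians(np.arange(0,60,1.)) # width: mean support over the 6 normals at each angle: least at the flats
w=[np.mean([(d@[np.cos(t+i*np.pi/3),np.sin(t+i*np.pi/3)]).max() for i in range(6)]) for t in a]
i=np.argmin(w); print("flat normal deg mod60",i,"AF",2*w[i],"corner deg",np.argmax(w),2*max(w))
# 6th harmonic of radius as check
t=np.arctan2(d[:,1],d[:,0]); r=np.hypot(*d.T); F=np.sum(r*np.exp(-6j*t)); print("corner by harmonic",(-np.degrees(np.angle(F))/6)%60)
# plate corner
T=R.from_quat(p[3:]).as_matrix(); print("tool y deg",np.degrees(np.arctan2(T[1,1],T[0,1])))
for u in((183,113),(250,184),(375,0),(407,47)): print(plane(c,u,.008).round(4))
print("tip",proj(c,p[:3]+[0,0,-.0845]))
E
python3 m.py
```

```text
[253.1 110.5] [220, 74, 68, 70, 1527]
collar outer ((552.3087768554688, 104.41771697998047), (58.1843147277832, 58.498573303222656), 175.6357879638672)
132 [241 241 242 240 214 138 132 133 136 136 135 132 132 132 132 134 136 136
 135 134 132 132 135 135 131 193 245 243 241]
[253.4 108.1] [243, 97, 22, 23, 349]
socket c [552.13985298 104.62557946]
flat normal deg mod60 44 AF 17.795690260168538 corner deg 16 19.75409388041617
corner by harmonic 13.46130255424535
tool y deg 34.81154871164583
[0.4987 0.0606 0.008 ]
[0.5934 0.0385 0.008 ]
[0.5884 0.2423 0.008 ]
[0.6381 0.2298 0.008 ]
tip [255.63093967 193.82591917]
```

The plate yaw is -13° and the socket centre is (0.552,0.1045), concentric with the collar as required. The flats are at about 44°, so the bolt starts at roughly 0.05 rad. I'll move over it with a +9° turn.

Call:
{"method": "step_arm", "body": {
  "commands": [20,-0.058,0.0758,0,0,0,0.05,20,-0.058,0.0758,0,0,0,0.05,20,-0.058,0.0758,-0.03,0,0,0.05,20,-0.058,0.0758,-0.068,0,0,0.05,20,-0.058,0.0758,-0.068,0,0,0.05,20,-0.058,0.0758,-0.068,0,0,0.05,20,-0.058,0.0758,-0.068,0,0,0.05,20,-0.058,0.0758,-0.068,0,0,0.05,20,-0.058,0.0758,-0.068,0,0,0.05,20,-0.058,0.0758,-0.068,0,0,0.05]
}}

```text
clock: 7.85
position: [0.5524, 0.1049, 0.146]
ee_rot: [0.391, 0.92, 0.0, 0.0]
ft_force: [-0.2, -0.6, -1.8]
grip_width: 0.295
grasp_force: 59.4
```

```bash
python3 - <<'E'
from h import *
o=get_obs(); im=camera("wrist"); sd=camera("side")
c=cam("wrist",o); T=R.from_quat(o["ee_rot"]).as_matrix()
print(o["position"].round(4),o["joint_pos"].round(2),o["ft_force"].round(2),o["torque"].round(3),"tool y",np.degrees(np.arctan2(T[1,1],T[0,1])))
print("pred collar",proj(c,[.5522,.1045,.046]),"tip far edge pred",proj(c,o["position"]+T@[.0075,0,.0845]))
cv2.imwrite("pics/c.png",np.hstack([cv2.resize(im[110:260,180:330],None,fx=2.66,fy=2.66),cv2.resize(sd[110:230,190:310],None,fx=3.325,fy=3.325)])[:,:,::-1])
E
```

```text
[0.5524 0.1049 0.146 ] [-0.7   0.27  0.5   1.76 -0.14  1.14  0.62] [-0.17 -0.59 -1.81] [ 0.034  0.008 -0.042] tool y 43.95677002721418
pred collar [255.14874928 188.17259853] tip far edge pred [255.81441926 184.23191288]
```

View pics/c.png

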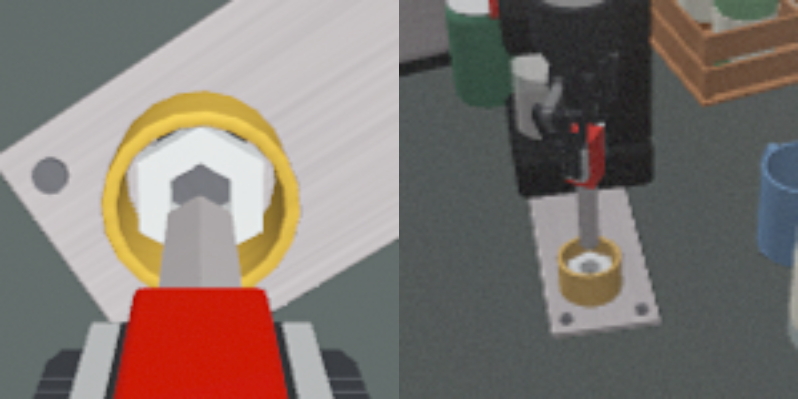

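The wrist crop shows the shank tip over the socket with corners in line (socket corner at (200,165), tip at (200,196)). The side view agrees, so I'll lower gently.

Call:
{"method": "step_arm", "body": {
  "commands": [20,0,0,-0.02,0,0,0,20,0,0,-0.04,0,0,0,20,0,0,-0.044,0,0,0,20,0,0,-0.046,0,0,0,20,0,0,-0.048,0,0,0,20,0,0,-0.05,0,0,0,20,0,0,-0.05,0,0,0,20,0,0,-0.05,0,0,0,20,0,0,-0.05,0,0,0,20,0,0,-0.05,0,0,0]
}}

```text
clock: 9.2
position: [0.5524, 0.1049, 0.1159]
ee_rot: [0.391, 0.92, 0.0, 0.0]
ft_force: [0.6, -0.9, -1.8]
grip_width: 0.298
grasp_force: 59.4
```

Call:
{"method": "step_arm", "body": {
  "commands": [20,0,0,-0.001,0,0,0,20,0,0,-0.002,0,0,0,20,0,0,-0.003,0,0,0,20,0,0,-0.004,0,0,0,20,0,0,-0.005,0,0,0,20,0,0,-0.005,0,0,0,20,0,0,-0.005,0,0,0,20,0,0,-0.005,0,0,0,20,0,0,-0.005,0,0,0,20,0,0,-0.005,0,0,0]
}}

```text
clock: 10.45
position: [0.5524, 0.105, 0.1128]
ee_rot: [0.391, 0.92, 0.0, -0.0]
ft_force: [-0.2, 1.5, -1.7]
grip_width: 0.296
grasp_force: 59.6
```

Call:
{"method": "step_arm", "body": {
  "commands": [20,0,0,-0.001,0,0,0,20,0,0,-0.002,0,0,0,20,0,0,-0.003,0,0,0,20,0,0,-0.004,0,0,0,20,0,0,-0.005,0,0,0,20,0,0,-0.005,0,0,0,20,0,0,-0.005,0,0,0,20,0,0,-0.005,0,0,0,20,0,0,-0.005,0,0,0,20,0,0,-0.005,0,0,0]
}}

```text
clock: 11.7
position: [0.5524, 0.1049, 0.1098]
ee_rot: [0.391, 0.92, 0.0, 0.0]
ft_force: [-1.3, 2.0, -0.6]
grip_width: 0.299
grasp_force: 59.6
```

It is entering. A slight side load suggests easing toward (-x,+y) while going down.

Call:
{"method": "step_arm", "body": {
  "commands": [20,-0.0005,0.0008,0,0,0,0,20,-0.0005,0.0008,-0.001,0,0,0,20,-0.0005,0.0008,-0.002,0,0,0,20,-0.0005,0.0008,-0.003,0,0,0,20,-0.0005,0.0008,-0.004,0,0,0,20,-0.0005,0.0008,-0.005,0,0,0,20,-0.0005,0.0008,-0.006,0,0,0,20,-0.0005,0.0008,-0.0067,0,0,0,20,-0.0005,0.0008,-0.0067,0,0,0,20,-0.0005,0.0008,-0.0067,0,0,0]
}}

```text
clock: 12.95
position: [0.5521, 0.1054, 0.1058]
ee_rot: [0.391, 0.92, 0.0, 0.0]
ft_force: [-1.0, 0.3, -1.9]
grip_width: 0.295
grasp_force: 59.5
```

Free again. I'll go on down in small steps until the floor is felt.

Call:
{"method": "step_arm", "body": {
  "commands": [20,0,0,-0.001,0,0,0,20,0,0,-0.002,0,0,0,20,0,0,-0.003,0,0,0,20,0,0,-0.004,0,0,0,20,0,0,-0.005,0,0,0,20,0,0,-0.006,0,0,0,20,0,0,-0.006,0,0,0,20,0,0,-0.006,0,0,0,20,0,0,-0.006,0,0,0,20,0,0,-0.006,0,0,0]
}}

```text
clock: 14.2
position: [0.5521, 0.1054, 0.1023]
ee_rot: [0.391, 0.92, 0.0, 0.0]
ft_force: [-0.8, -1.2, 2.2]
grip_width: 0.293
grasp_force: 59.9
```

The floor is felt at about 4 N, so the key is fully seated, with the tip 14 mm below the face. First quarter turn clockwise.

Call:
{"method": "step_arm", "body": {
  "commands": [20,0,0,0.0005,0,0,-0.05,20,0,0,0.0005,0,0,-0.1,20,0,0,0.0005,0,0,-0.155,20,0,0,0.0005,0,0,-0.21,20,0,0,0.0005,0,0,-0.265,20,0,0,0.0005,0,0,-0.32,20,0,0,0.0005,0,0,-0.375,20,0,0,0.0005,0,0,-0.43,20,0,0,0.0005,0,0,-0.48,20,0,0,0.0005,0,0,-0.5]
}}

```text
clock: 15.45
position: [0.5527, 0.1053, 0.1027]
ee_rot: [0.928, 0.373, 0.001, 0.0]
ft_force: [1.5, -0.8, -0.7]
grip_width: 0.297
grasp_force: 59.8
```

```bash
cat > s.py <<'E'
from h import *
o=get_obs(); T=R.from_quat(o["ee_rot"]).as_matrix()
print(o["clock"],o["position"].round(4),o["joint_pos"].round(2),o["ft_force"].round(2),o["torque"].round(3),"tool y",np.degrees(np.arctan2(T[1,1],T[0,1])).round(1),o["grip_width"]*85.4,o["grasp_force"])
E
python3 s.py
```

```text
15.45 [0.5527 0.1053 0.1027] [-0.91  0.38  0.77  1.82 -0.3   1.07 -0.83] [ 1.48 -0.76 -0.74] [-0.205 -0.452  0.084] tool y -46.2 25.35136944605278 59.84513282775879
```

Turned cleanly. Release, swing back 90° and regrip.

Call:
{"method": "step_arm", "body": {
  "commands": [60,0,0,0,0,0,0,85,0,0,0,0,0,0,85,0,0,0,0,0,0,85,0,0,0,0,0,0.05,85,0,0,0,0,0,0.1,85,0,0,0,0,0,0.155,85,0,0,0,0,0,0.21,85,0,0,0,0,0,0.265,85,0,0,0,0,0,0.32,85,0,0,0,0,0,0.375]
}}

```text
clock: 16.7
position: [0.5521, 0.1054, 0.1025]
ee_rot: [0.561, 0.828, 0.0, -0.0]
ft_force: [0.3, 0.4, -0.8]
grip_width: 0.993
grasp_force: 0.0
```

```bash
python3 s.py; python3 - <<'E'
from h import *
im=camera("side"); w=camera("wrist")
cv2.imwrite("pics/d.png",np.hstack([cv2.resize(w[110:330,140:372],None,fx=1.8,fy=1.8),cv2.resize(im[110:230,190:310],None,fx=3.3,fy=3.3)])[:,:,::-1])
E
```

```text
16.7 [0.5521 0.1054 0.1025] [-0.73  0.33  0.55  1.81 -0.2   1.06  0.27] [ 0.31  0.44 -0.8 ] [-0.035  0.005  0.037] tool y 21.8 84.84016105970997 0.0
```

View pics/d.png

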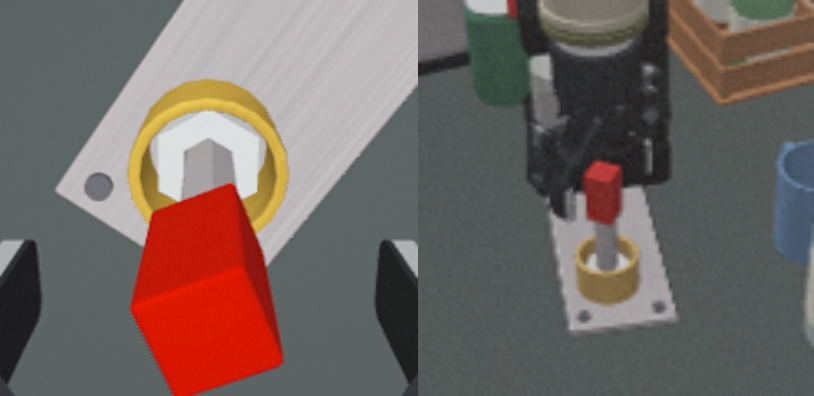

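The key stands by itself in the socket, upright, with the shank centred in the collar at (207,160). I'll finish the swing back and grip.

Call:
{"method": "step_arm", "body": {
  "commands": [85,0,0,0,0,0,0.05,85,0,0,0,0,0,0.1,85,0,0,0,0,0,0.125,85,0,0,0,0,0,0.125,50,0,0,0,0,0,0.125,20,0,0,0,0,0,0.125,20,0,0,0,0,0,0.125,20,0,0,0,0,0,0.125,20,0,0,0,0,0,0.125,20,0,0,0,0,0,0.125],
  "squeeze": 60
}}

```text
clock: 18.05
position: [0.552, 0.1054, 0.1025]
ee_rot: [0.391, 0.92, 0.0, -0.0]
ft_force: [-0.2, 0.5, 0.8]
grip_width: 0.297
grasp_force: 60.6
```

```bash
python3 s.py
```

```text
18.05 [0.552  0.1054 0.1025] [-0.68  0.32  0.48  1.8  -0.17  1.06  0.64] [-0.18  0.52  0.77] [-0.026  0.058 -0.014] tool y 44.0 25.389747173425565 60.6432580947876
```

Gripped. Second quarter turn.

Call:
{"method": "step_arm", "body": {
  "commands": [20,0,0,0,0,0,-0.05,20,0,0,0,0,0,-0.1,20,0,0,0,0,0,-0.155,20,0,0,0,0,0,-0.21,20,0,0,0,0,0,-0.265,20,0,0,0,0,0,-0.32,20,0,0,0,0,0,-0.375,20,0,0,0,0,0,-0.43,20,0,0,0,0,0,-0.48,20,0,0,0,0,0,-0.5]
}}

```text
clock: 19.3
position: [0.5525, 0.1053, 0.1027]
ee_rot: [0.928, 0.373, 0.0, 0.0]
ft_force: [0.7, -1.0, -0.5]
grip_width: 0.299
grasp_force: 60.6
```

```bash
python3 s.py
```

```text
19.3 [0.5525 0.1053 0.1027] [-0.9   0.38  0.77  1.81 -0.29  1.07 -0.84] [ 0.66 -1.05 -0.49] [-0.147 -0.272  0.079] tool y -46.2 25.497293337677142 60.614047050476074
```

Call:
{"method": "step_arm", "body": {
  "commands": [60,0,0,0,0,0,0,85,0,0,0,0,0,0,85,0,0,0,0,0,0,85,0,0,0,0,0,0.05,85,0,0,0,0,0,0.1,85,0,0,0,0,0,0.155,85,0,0,0,0,0,0.21,85,0,0,0,0,0,0.265,85,0,0,0,0,0,0.32,85,0,0,0,0,0,0.375]
}}

```text
clock: 20.55
position: [0.5521, 0.1053, 0.1026]
ee_rot: [0.561, 0.828, 0.0, 0.0]
ft_force: [0.7, 0.8, 1.1]
grip_width: 0.998
grasp_force: 0.0
```

Call:
{"method": "step_arm", "body": {
  "commands": [85,0,0,0,0,0,0.05,85,0,0,0,0,0,0.1,85,0,0,0,0,0,0.125,85,0,0,0,0,0,0.125,50,0,0,0,0,0,0.125,20,0,0,0,0,0,0.125,20,0,0,0,0,0,0.125,20,0,0,0,0,0,0.125,20,0,0,0,0,0,0.125,20,0,0,0,0,0,0.125]
}}

```text
clock: 21.8
position: [0.552, 0.1054, 0.1025]
ee_rot: [0.391, 0.92, 0.0, -0.0]
ft_force: [-1.2, -0.1, 0.3]
grip_width: 0.297
grasp_force: 60.7
```

```bash
python3 s.py
```

```text
21.8 [0.552  0.1054 0.1025] [-0.67  0.32  0.48  1.8  -0.17  1.06  0.63] [-1.16 -0.05  0.31] [-0.034  0.124 -0.085] tool y 44.0 25.3370740810485 60.67391395568848
```

Now the final approach to the stop in small increments, watching the torque.

Call:
{"method": "step_arm", "body": {
  "commands": [20,0,0,0,0,0,-0.005,20,0,0,0,0,0,-0.01,20,0,0,0,0,0,-0.015,20,0,0,0,0,0,-0.02,20,0,0,0,0,0,-0.025,20,0,0,0,0,0,-0.03,20,0,0,0,0,0,-0.03,20,0,0,0,0,0,-0.03,20,0,0,0,0,0,-0.03,20,0,0,0,0,0,-0.03]
}}

```text
clock: 23.05
position: [0.5521, 0.1054, 0.1025]
ee_rot: [0.434, 0.901, 0.0, 0.0]
ft_force: [0.4, -0.5, -0.2]
grip_width: 0.293
grasp_force: 60.7
```

```bash
python3 s.py
```

```text
23.05 [0.5521 0.1054 0.1025] [-0.69  0.32  0.49  1.81 -0.17  1.06  0.54] [ 0.38 -0.52 -0.22] [-0.034  0.112  0.07 ] tool y 38.6 24.998824686099287 60.73280453681946
```

Call:
{"method": "step_arm", "body": {
  "commands": [20,0,0,0,0,0,-0.005,20,0,0,0,0,0,-0.01,20,0,0,0,0,0,-0.015,20,0,0,0,0,0,-0.02,20,0,0,0,0,0,-0.02,20,0,0,0,0,0,-0.02,20,0,0,0,0,0,-0.02,20,0,0,0,0,0,-0.02,20,0,0,0,0,0,-0.02,20,0,0,0,0,0,-0.02]
}}

```text
clock: 24.3
position: [0.5521, 0.1054, 0.1025]
ee_rot: [0.462, 0.887, 0.0, 0.0]
ft_force: [-1.0, 1.0, 0.9]
grip_width: 0.297
grasp_force: 60.7
```

```bash
python3 s.py
```

```text
24.3 [0.5521 0.1054 0.1025] [-0.7   0.32  0.5   1.81 -0.18  1.06  0.48] [-1.05  1.05  0.88] [0.126 0.034 0.027] tool y 35.0 25.346437477943994 60.69834351539612
```

Call:
{"method": "step_arm", "body": {
  "commands": [20,0,0,0,0,0,-0.005,20,0,0,0,0,0,-0.01,20,0,0,0,0,0,-0.015,20,0,0,0,0,0,-0.02,20,0,0,0,0,0,-0.02,20,0,0,0,0,0,-0.02,20,0,0,0,0,0,-0.02,20,0,0,0,0,0,-0.02,20,0,0,0,0,0,-0.02,20,0,0,0,0,0,-0.02]
}}

```text
clock: 25.55
position: [0.5521, 0.1054, 0.1025]
ee_rot: [0.49, 0.872, 0.0, 0.0]
ft_force: [-0.4, 0.3, 0.3]
grip_width: 0.3
grasp_force: 60.7
```

```bash
python3 s.py
```

```text
25.55 [0.5521 0.1054 0.1025] [-0.7   0.33  0.51  1.81 -0.18  1.06  0.43] [-0.41  0.29  0.32] [ 0.144 -0.107 -0.   ] tool y 31.4 25.631577672011108 60.69607973098755
```

Call:
{"method": "step_arm", "body": {
  "commands": [20,0,0,0,0,0,-0.005,20,0,0,0,0,0,-0.01,20,0,0,0,0,0,-0.015,20,0,0,0,0,0,-0.02,20,0,0,0,0,0,-0.02,20,0,0,0,0,0,-0.02,20,0,0,0,0,0,-0.02,20,0,0,0,0,0,-0.02,20,0,0,0,0,0,-0.02,20,0,0,0,0,0,-0.02]
}}

```text
clock: 26.8
position: [0.5521, 0.1054, 0.1025]
ee_rot: [0.517, 0.856, 0.0, 0.0]
ft_force: [-0.6, 0.5, 0.1]
grip_width: 0.298
grasp_force: 60.7
```

```bash
python3 s.py
```

```text
26.8 [0.5521 0.1054 0.1025] [-0.71  0.33  0.52  1.81 -0.19  1.06  0.37] [-0.57  0.52  0.15] [ 0.178 -0.144  0.15 ] tool y 27.8 25.416955870544385 60.70998430252075
```

Call:
{"method": "step_arm", "body": {
  "commands": [20,0,0,0,0,0,-0.005,20,0,0,0,0,0,-0.01,20,0,0,0,0,0,-0.015,20,0,0,0,0,0,-0.02,20,0,0,0,0,0,-0.02,20,0,0,0,0,0,-0.02,20,0,0,0,0,0,-0.02,20,0,0,0,0,0,-0.02,20,0,0,0,0,0,-0.02,20,0,0,0,0,0,-0.02]
}}

```text
clock: 28.05
position: [0.5521, 0.1054, 0.1025]
ee_rot: [0.543, 0.839, 0.0, 0.0]
ft_force: [0.7, -0.2, 0.9]
grip_width: 0.3
grasp_force: 60.8
```

```bash
for i in 1 2 3; do python3 s.py; python3 -c "
from h import *
camera('side')"; done
```

```text
28.05 [0.5521 0.1054 0.1025] [-0.72  0.33  0.54  1.81 -0.19  1.06  0.31] [ 0.66 -0.21  0.86] [ 0.216 -0.201  0.445] tool y 24.2 25.653455621858793 60.77086687088013
28.1 [0.5521 0.1054 0.1025] [-0.72  0.33  0.54  1.81 -0.19  1.06  0.31] [0.06 0.87 0.56] [ 0.193 -0.273  0.463] tool y 24.2 25.434867118897103 60.77109217643738
28.15 [0.5521 0.1054 0.1025] [-0.72  0.33  0.54  1.81 -0.19  1.06  0.31] [0.9  0.76 0.37] [ 0.168 -0.213  0.469] tool y 24.2 25.653895002791277 60.773388147354126
```

The torque has jumped to 0.46 N·m, which is the stop. One more small increment to confirm.

Call:
{"method": "step_arm", "body": {
  "commands": [20,0,0,0,0,0,-0.005,20,0,0,0,0,0,-0.01,20,0,0,0,0,0,-0.015,20,0,0,0,0,0,-0.015,20,0,0,0,0,0,-0.015,20,0,0,0,0,0,-0.015,20,0,0,0,0,0,-0.015,20,0,0,0,0,0,-0.015,20,0,0,0,0,0,-0.015,20,0,0,0,0,0,-0.015]
}}

```text
clock: 29.45
position: [0.5521, 0.1054, 0.1025]
ee_rot: [0.563, 0.826, 0.0, 0.0]
ft_force: [1.0, 0.7, 0.0]
grip_width: 0.295
grasp_force: 60.8
```

```bash
python3 s.py
```

```text
29.45 [0.5521 0.1054 0.1025] [-0.73  0.33  0.54  1.81 -0.19  1.06  0.26] [0.95 0.67 0.04] [ 0.164 -0.311  0.647] tool y 21.5 25.204355268019764 60.835983753204346
```

The stop is confirmed at 0.65 N·m. I'll ease the wind-up, open and withdraw straight up.

Call:
{"method": "step_arm", "body": {
  "commands": [20,0,0,0,0,0,0.01,20,0,0,0,0,0,0.022,20,0,0,0,0,0,0.022,20,0,0,0,0,0,0.022,50,0,0,0,0,0,0.022,85,0,0,0,0,0,0.022,85,0,0,0,0,0,0.022,85,0,0,0,0,0,0.022,85,0,0,0.02,0,0,0.022,85,0,0,0.06,0,0,0.022]
}}

```text
clock: 30.7
position: [0.5517, 0.1052, 0.139]
ee_rot: [0.534, 0.845, -0.001, -0.0]
ft_force: [-0.3, -0.0, 0.6]
grip_width: 0.999
grasp_force: 0.0
```

Call:
{"method": "step_arm", "body": {
  "commands": [85,0,0,0.05,0,0,0,85,0,0,0.1,0,0,0,85,0,0,0.2,0,0,0,85,-0.05,-0.05,0.25,0,0,0,85,-0.05,-0.05,0.25,0,0,0,85,-0.05,-0.05,0.25,0,0,0,85,-0.05,-0.05,0.25,0,0,0,85,-0.05,-0.05,0.25,0,0,0,85,-0.05,-0.05,0.25,0,0,0,85,-0.05,-0.05,0.25,0,0,0]
}}

```text
clock: 31.95
position: [0.5221, 0.0754, 0.2883]
ee_rot: [0.534, 0.845, -0.0, -0.0]
ft_force: [0.3, 0.0, 0.2]
grip_width: 0.997
grasp_force: 0.0
```

```bash
python3 s.py; python3 - <<'E'
from h import *
o=get_obs(); w=camera("wrist"); im=camera("side"); sc=camera("scene")
cv2.imwrite("pics/e.png",np.hstack([cv2.resize(w,(400,300)),cv2.resize(im,(400,300))])[:,:,::-1])
S=[]
for n,i in(("scene",sc),("side",im)):
  for q in comps(red(i),60): print(n,q[0],q[1]); S.append((n,q[0]))
for a in S:
  for b in S:
    if a[0]=="scene" and b[0]=="side":
      x,r=tri(ray(cam("scene"),a[1]),ray(cam("side"),b[1]))
      if r[0]<.01: print(x.round(3),r)
E
```

```text
31.95 [0.5221 0.0754 0.2883] [-0.77  0.08  0.58  1.66 -0.05  1.42  0.26] [0.26 0.   0.16] [ 0.007 -0.011 -0.01 ] tool y 25.4 85.1076341277819 0.0
scene [133.1 154.6] [126, 144, 16, 22, 288]
scene [103.4 163.7] [96, 152, 16, 24, 285]
scene [275.4 180.1] [270, 172, 11, 18, 162]
side [245.6 167.4] [240, 158, 12, 20, 180]
side [231.7 308.5] [222, 293, 20, 33, 592]
side [273.4 336. ] [262, 317, 24, 40, 711]
[ 0.36  -0.318  0.134] [np.float64(0.0013146410018725278), np.float64(0.0013146410018717966)]
[ 0.411 -0.401  0.135] [np.float64(0.0012409317279004125), np.float64(0.0012409317279011248)]
[0.552 0.106 0.119] [np.float64(0.0017274664314554764), np.float64(0.0017274664314548816)]
```

View pics/e.png

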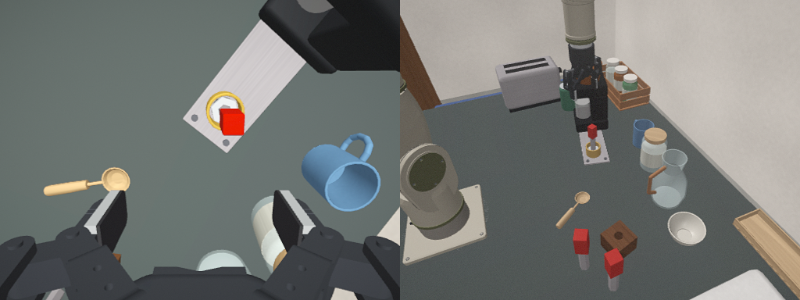

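The key stands upright and fully seated: its handle is at (0.552,0.106,0.119), against an expected height of 0.118. The decoys and other items are where they were, and the robot is clear.

```bash
python3 -c "
from workcell import *
print(hand_in())"
```

```text
the job is handed in; nothing more can be done
None
```

The bolt is tightened clockwise to its stop and the job is handed in: the key stands upright and fully seated in the socket, and I saw nothing else on the table disturbed; one viewed picture was about 814 pixels wide, slightly over the 800 limit.

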